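# Click the red slide into the slide scanner and scan it

### The job

Push the black slide holder on through the scanner until the slide in the red mount clicks into place at the middle of the scanner; then press the blue scan button down and let it go. Only push it: do not pinch the holder across its edges or lift any slide out of it, do not press the button before the red slide has clicked in, and leave the small bottle, the loupe, the slide box and the camera where they stand.

Things in the scene. Friction and masses are not known exactly. Their poses are not given: they have to be found in the camera images.
- scanner: film and slide scanner, fixed: dark base, white head with a screen and a blue button; 108 mm deep (x), 92 wide (y), 78 high. Origin at the centre of its underside, on the counter; x points to its back (away from the robot), y along its open-sided tunnel, z up. An orange line on front and back marks the middle. The black slide holder runs through the tunnel along y
- scan_window (a point): the scan position, hidden in the tunnel at the middle of the scanner (x = y = 0 in its frame), 28 mm above the counter; the slide being scanned is centred here. At each pocket a hidden spring ball drops into a 12 mm wide notch of the holder: within about 4 mm of the click point the holder pulls itself home and the push needed falls away for a moment
- holder: slide holder, a black bar guided by the tunnel (cannot lift or turn), 68 mm wide, 22 to 34 mm above the counter, air below. Origin at counter height under its middle, axes as the scanner's; the bar runs from 120 mm on the +y side to 145 mm on the -y side. Four open pockets, 51.5 mm square and 6 mm deep, centred at y = 82.5, 27.5, -27.5 and -82.5 mm
- holder_middle (a point): middle of the holder, 28 mm above the counter. It slides only along the scanner's y; starts 140 to 150 mm short of the window with its +y end just inside the tunnel, so push towards +y. Sliding takes about 1 to 2 N; 7 N where its front end first lifts the spring ball, and 8 to 10 N to push on out of a click, after which it springs a few mm forward. If overshot, push it back
- holder_push_end (a point): centre of the holder's ribbed end, 28 mm above the counter: a flat upright face 52 mm wide and 12 mm high that looks to the scanner's -y, to be pushed towards +y; it stays 70 mm or more clear of the scanner's side through the whole job
- slide_red: glass-mounted photo slide in a red frame, 50 x 50 x 3 mm, lying loose (0.75 mm play all round) in one of the three leading pockets of the holder (which one varies) and 3 mm below the holder's rim; origin at the centre of its underside, 28 mm above the counter. This one is to be scanned
- slide_white: the same with a white frame, in another of the three leading pockets
- slide_blue: the same with a blue frame, in another of the three leading pockets
- slide_yellow: the same with a yellow frame, always in the last pocket, next to the ribbed end
- scan_button_top (a point): centre of the top of the blue round scan button, 22 mm across, on the scanner's head near its front; 100 mm above the counter when up
- scan_button (a joint): how far the scan button is pressed, in m: 0 up, 0.006 fully down; it springs back, fully down takes 5 N. Pressed counts from 0.004
- mini_bottle: bystander: miniature bottle of brown glass with a red cap, 36 mm across, 98 mm high, upright, behind the scanner on its +y side; origin at the centre of its underside
- loupe: bystander: slide loupe, clear foot and black rim, 42 mm across, 38 mm high, upright, behind the holder on the scanner's -y side; origin at the centre of its underside
- slide_box: bystander: closed cardboard box for slides, 63 x 63 x 50 mm, in front of the scanner; origin at the centre of its underside
- camera: bystander: compact film camera, black and silver, 117 mm wide, 50 mm deep with its lens, 74 mm high, standing in front of the holder on the scanner's +y side; origin at the centre of its underside
There are look-alikes about, which are no part of the job. Of the things that look like the slide_yellow, the smallest one is meant.

How it is judged:
On the way, in this order (a step that is already met when the one before it is completed fails the run):
1. the red slide has clicked in at the scan window and the holder is at rest (horizontal distance between slide_red and scan_window below 0.0025 m and linear speed of holder below 0.005 m/s), for 0.2 s.
2. the scan button is pressed with the red slide still in place (value of joint scan_button above 0.004 m and horizontal distance between slide_red and scan_window below 0.0025 m), for 0.05 s.
At the end, for the whole second after the job is handed in: The red slide lies in its pocket within 2.5 mm of the scan window with the holder at rest in its click stop, the scan button has been pressed and is up again, all slides lie in their pockets, and bottle, loupe, slide box and camera stand within 15 mm of where they were (all of step 1 and value of joint scan_button below 0.0015 m and distance of each of mini_bottle, loupe, slide_box, camera from where it was at the start of the episode below 0.015 m and angle between each of mini_bottle, loupe, slide_box, camera's own z axis and vertical below 0.2 rad and height (world z) of each of slide_red, slide_white, slide_blue, slide_yellow below 0.031 m); the robot touches nothing.
It fails at once if the scan button is pressed while the red slide is not in place (value of joint scan_button above 0.003 m and horizontal distance between slide_red and scan_window above 0.004 m).
It fails at once if the holder is pinched across its two long edges (contact force between the fingers and holder_c0 above 1 N and (contact force between the fingers and holder_c1 above 1 N or contact force between the fingers and holder_c2 above 1 N or contact force between the fingers and holder_c3 above 1 N or contact force between the fingers and holder_c4 above 1 N or contact force between the fingers and holder_c5 above 1 N)).
It fails at once if a slide is lifted out of its pocket (height (world z) of any of slide_red, slide_white, slide_blue, slide_yellow above 0.034 m).
It fails at once if the bottle, loupe, slide box or camera is lifted, tipped or shifted (distance of any of mini_bottle, loupe, slide_box, camera from where it was at the start of the episode above 0.02 m or angle between any of mini_bottle, loupe, slide_box, camera's own z axis and vertical above 0.35 rad or height (world z) of any of mini_bottle, loupe, slide_box, camera above 0.012 m).
It also fails if it takes over 51 s, if anything falls off the work surface, if the arm or the gripper's body presses on something with over 40 N, if the wrist force passes 120 N, or if a joint passes its speed limit or range.

### The arm

A 7-joint arm with a two-finger parallel gripper is mounted at the origin on the work surface. World frame = base frame: x ahead of the robot, y to its left, z up, the work surface at z = 0. Lengths are in m, angles in rad, forces in N, time in s.
With the tool pointing down it reaches from about 0.35 to 0.9 m from the base axis. Payload 7.2 kg.
Tool frame: the origin (TCP) lies midway between the tips of the shut fingers; the grasp point (between the pads) lies 19 mm behind it; z points along the fingers, y is the line along which they close (so a half turn about z gives the same grasp; the last joint's range is limited). The gripper opens to 88 mm and grips with 3 to 60 N. Pads are 20 mm wide; open, the fingers measure 115 mm over their backs; the gripper's body (75 mm by 178 mm) begins 61 mm behind the grasp point.
Start: joints at [1.131, 0.411, -0.013, 1.596, 0.006, 1.134, -0.082], TCP at [0.227, -0.582, 0.223] pointing down, gripper open.
Joint ranges: [-2.95, 2.95], [-0.29, 1.99], [-1.47, 1.44], [0.14, 2.54], [-1.03, 4.17], [0.13, 1.85], [-2.86, 2.86]. Speed limits (rad/s): [2.39, 2.39, 3.01, 3.01, 3.14, 3.14, 3.14].

### API

Orientations are given as a unit quaternion [w, x, y, z].
In Python, from rig import telemetry, eyes, sign_off gives the robot as it stands. The module is installed in compiled form; this text tells all that it offers.
- The arm moves only by the tool carry_out, never from a script. Its argument "deltas" is a list that holds one entry, the list of rows, each a list of 6 numbers: the shift along the tool's x, y, z in mm, then the turn, a rotation vector about the tool's x, y, z in degrees. A call has exactly 10 rows; each row is the pose to reach, as a shift and turn from the pose commanded when the call began, along the tool's axes at that moment; what a row does not reach only later rows make up. A row lasts 1/10 s, in which the tool goes at most 50 mm and 8.59 degrees, less where a joint would pass 70% of its speed; a pose out of reach is approached as far as the arm can. A call with a gripper value outside its range is refused whole. "claw" is the gripper's target within -1 to 1 (shut at 1, half-way at 0, fully open at -1), set as the call begins (left out, the last holds). The fingers move at their own pace and stop on an object; "force" is the grip in N (left out, the last holds). Time passes only in rows, so rows that repeat a pose let the fingers close, or fill a call up. It gives the time, the measured TCP pose, the force, the opening and the grip force at its end, in the units of the state.
- telemetry.get_obs(): the state, without advancing time (a new reading comes with each control period).
- eyes.camera(name): name is "scene" or "top" or "wrist"; returns (picture, depth): 400x640x3 uint8, red, green, blue; 400x640 float32, m along the optical axis (not along the pixel's ray), 0 where there is no reading.
- eyes.get_calibration(name): a dict with "fx", "fy", "cx", "cy" (pixels), "extrinsics" (4x4, takes a point from world to camera coordinates); the wrist camera has in their place "mount" (4x4, takes a point from camera to tool coordinates, whose origin is the TCP and whose axes are the flange's). Camera axes: x right, y down, z forward; pixel columns grow to the right and rows downward; lengths in m; the calibration is good to about 2 mm. The wrist camera is an equidistant fisheye: a pixel r from the principal point sees the ray r / f radians off the axis. A picture is of the moment at which its call begins: read the wrist's pose just before it. get_calibration takes no time and is no camera call.
- sign_off(): hands the job in; it is judged then, once.
Trained networks look in the newest picture that a camera, given by its name, has taken for a name from the list of things; names that differ only in an ending like _2 or _b are one class to them, and where a whole thing is asked for, a point or a joint stands for the part that bears it (a point fixed in the world has none). Each returns a list of dicts, best first, with "score" (0 to 1); they miss things now and then, are a little off and sometimes report something else, mostly with a low value. They report only what shows in the picture. A call takes as long as a camera call. They do not tell look-alikes from the thing itself.
- eyes.boxes_of(thing, camera): "bbox" ([left, top, right, bottom] in pixels, round what is visible of it).
- eyes.mark_of(thing, camera): "pixel" ([row, column] in pixels: a listed point, or the origin of a listed thing).
The state is a dict: "time": time; "joints": joint angles; "joint_velocities": joint speeds; "joint_torque": joint torques, N m; "tool_pos": TCP position; "eef_rot": TCP orientation; "force": force on the tool from outside, world axes, zero at the start; "torque": the same for the moment, N m; "gripper_width": opening from 0.0 (shut) to 1.0 (fully open); "grip_force": force on a finger pad.
Only numpy, scipy, OpenCV 4.12 (cv2) and the standard library are available. Lean on these libraries where they do the work, as an engineer would, in place of code of your own. Each camera call takes 0.05 s, during which the arm holds its last target. There are 200 camera calls.

## Working session

There is one attempt and no reset: what is moved stays moved. The work goes in short steps, Python scripts to look and compute and a tool call to move; the robot and the scene stay as the last step left them, time stands still between calls to the robot, and variables do not carry over. Pictures are saved under pics/ and viewed, at most 10 in all, crops included, and the job is handed in when it is done.

Besides the shell and the picture viewer there is one more tool, called after "Emit:" by a JSON object that holds its "name" and its "arguments", one argument or row to a line. carry_out: Moves the arm, as the interface text tells. Its arguments: {"type":"object","properties":{"deltas":{"type":"array","items":{"type":"array","items":{"type":"array","items":{"type":"number"}}}},"claw":{"type":"number"},"force":{"type":"number"}},"required":["deltas"]}

```bash
mkdir -p pics
cat > h.py <<'E'
import numpy as np, cv2
from rig import telemetry, eyes
def unproj(cam,px,z=None,d=None):
    c=eyes.get_calibration(cam); E=np.array(c["extrinsics"]); R,t=E[:3,:3],E[:3,3]
    ray=np.array([(px[1]-c["cx"])/c["fx"],(px[0]-c["cy"])/c["fy"],1.])
    o=-R.T@t; w=R.T@ray
    return o+w*(d if d is not None else (z-o[2])/w[2])
E
python3 - <<'E'
from h import *
np.set_printoptions(precision=4,suppress=True)
o=telemetry.get_obs(); print({k:np.round(o[k],4) for k in("time","tool_pos","eef_rot","force","gripper_width")})
Z=dict(holder_push_end=.028,holder_middle=.028,scan_button_top=.1,slide_red=.028,slide_white=.028,slide_blue=.028,slide_yellow=.028,scanner=0,loupe=0,camera=0,slide_box=0,mini_bottle=0)
for cam in("top","scene"):
    p,d=eyes.camera(cam); cv2.imwrite(f"pics/{cam}0.png",p[:,:,::-1]); 
    for n,z in Z.items():
        for r in eyes.mark_of(n,cam)[:3]:
            print(cam,n,round(r["score"],2),np.round(r["pixel"]),unproj(cam,r["pixel"],z))
E
```

```text
{'time': np.float64(0.0), 'tool_pos': array([ 0.2268, -0.5818,  0.2218]), 'eef_rot': array([-0.0008,  0.9828,  0.1848, -0.0002]), 'force': array([-0.026 , -0.7269,  0.1871]), 'gripper_width': np.float64(1.0012)}
top holder_push_end 0.6 [214. 437.] [ 0.5312 -0.2331  0.028 ]
top holder_push_end 0.6 [212. 406.] [ 0.5326 -0.1662  0.028 ]
top holder_push_end 0.32 [210. 370.] [ 0.5349 -0.0872  0.028 ]
top holder_middle 0.62 [208. 367.] [ 0.5384 -0.0811  0.028 ]
top scan_button_top 0.64 [209. 378.] [ 0.5335 -0.0911  0.1   ]
top scan_button_top 0.62 [220. 299.] [0.5081 0.063  0.1   ]
top slide_red 0.66 [208. 355.] [ 0.538  -0.0559  0.028 ]
top slide_white 0.77 [208. 381.] [ 0.5387 -0.111   0.028 ]
top slide_blue 0.72 [208. 379.] [ 0.5407 -0.1071  0.028 ]
top slide_blue 0.66 [208. 328.] [0.5367 0.0011 0.028 ]
top slide_blue 0.19 [206. 356.] [ 0.5426 -0.0569  0.028 ]
top slide_yellow 0.9 [211. 408.] [ 0.5359 -0.1697  0.028 ]
top slide_yellow 0.87 [270. 406.] [ 0.4092 -0.1689  0.028 ]
top slide_yellow 0.8 [157. 411.] [ 0.6522 -0.1759  0.028 ]
top scanner 0.79 [208. 296.] [0.5359 0.0695 0.    ]

[... 229 characters left out ...]
ttle 0.65 [138. 252.] [0.6885 0.1728 0.    ]
scene holder_push_end 0.64 [247. 204.] [ 0.538 -0.225  0.028]
scene holder_middle 0.85 [234. 268.] [ 0.5359 -0.0846  0.028 ]
scene scan_button_top 0.62 [195. 330.] [0.5174 0.0603 0.1   ]
scene scan_button_top 0.51 [276. 396.] [0.7332 0.1291 0.1   ]
scene slide_white 0.6 [236. 258.] [ 0.5371 -0.1076  0.028 ]
scene slide_blue 0.84 [230. 304.] [ 0.5447 -0.0045  0.028 ]
scene slide_yellow 0.83 [241. 234.] [ 0.5366 -0.1607  0.028 ]
scene loupe 0.68 [284. 292.] [ 0.6533 -0.0544  0.    ]
scene camera 0.93 [184. 366.] [0.4202 0.1787 0.    ]
scene slide_box 0.56 [195. 287.] [ 0.4086 -0.0236  0.    ]
scene mini_bottle 0.67 [276. 395.] [0.6835 0.161  0.    ]
```

View pics/top0.png

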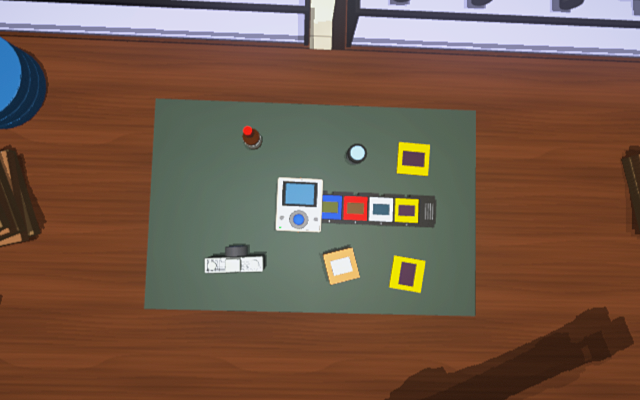

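View pics/scene0.png

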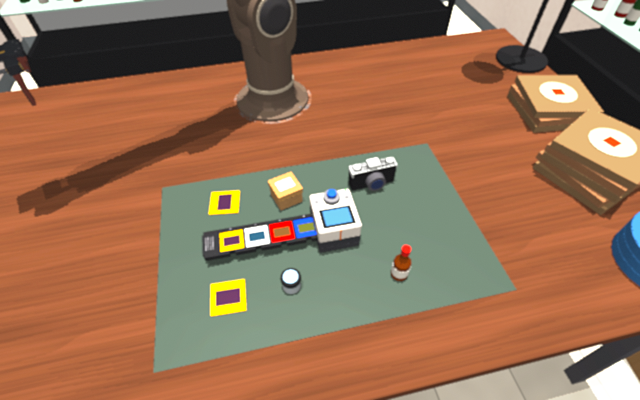

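The top view shows the holder to the right of the scanner. Its slides, from the leading end, are blue (208,330), red (208,355), white (208,381) and yellow (211,408), and the ribbed end is at (212,430). The red slide is therefore in the second pocket, at +27.5.

There are three yellow candidates: (211,408) in the holder, and (270,406) and (157,411) lying on the mat. The one in the holder is the smallest, so it is the one meant. I don't need to reach for any of them.

I'll shut the fingers and approach the area behind the ribbed end.

Emit:
{"name": "carry_out", "arguments": {
  "deltas": [
    [[40,-17,10,0,0,2],[80,-34,20,0,0,4],[120,-51,30,0,0,6],[160,-68,40,0,0,9],[200,-85,50,0,0,11],[240,-102,60,0,0,13],[280,-119,70,0,0,15],[320,-136,80,0,0,17],[360,-153,90,0,0,19],[397,-170,100,0,0,21]]
  ],
  "claw": 1,
  "force": 40
}}

```text
time: 2.3
tool_pos: [0.5367, -0.2781, 0.1224]
eef_rot: [0.0, 1.0, 0.002, 0.0]
force: [-0.1, -0.8, -0.3]
gripper_width: 0.128
grip_force: 0.0
```

```bash
cat > w.py <<'E'
from h import *
from scipy.spatial.transform import Rotation as Ro
np.set_printoptions(precision=4,suppress=True)
def wrist(names,save=None):
    o=telemetry.get_obs(); q=o["eef_rot"]; R=Ro.from_quat([q[1],q[2],q[3],q[0]]).as_matrix(); p=np.array(o["tool_pos"])
    print("t",o["time"],"tcp",p,"x-axis",R[:,0],"F",np.array(o["force"]))
    im,_=eyes.camera("wrist")
    if save: cv2.imwrite(save,im[:,:,::-1])
    c=eyes.get_calibration("wrist"); M=np.array(c["mount"])
    for n,z in names.items():
        for r in eyes.mark_of(n,"wrist")[:3]:
            v,u=r["pixel"]; a=(u-c["cx"])/c["fx"]; b=(v-c["cy"])/c["fy"]; th=np.hypot(a,b)
            ray=np.array([a/th*np.sin(th),b/th*np.sin(th),np.cos(th)])
            w=R@M[:3,:3]@ray; s=R@M[:3,3]+p
            print(n,round(r["score"],2),np.round(r["pixel"]),s+w*(z-s[2])/w[2])
E
python3 - <<'E'
from w import *
wrist(dict(holder_push_end=.028,holder_middle=.028,slide_red=.028,slide_white=.028,slide_yellow=.028,slide_blue=.028,scan_button_top=.1),"pics/w1.png")
E
```

```text
t 2.3 tcp [ 0.5367 -0.2781  0.1224] x-axis [1.     0.0042 0.0006] F [-0.0631 -0.7693 -0.2801]
holder_push_end 0.95 [199. 268.] [ 0.5337 -0.2317  0.028 ]
holder_middle 0.7 [198. 126.] [ 0.5341 -0.0825  0.028 ]
slide_red 0.67 [193. 103.] [ 0.5389 -0.0515  0.028 ]
slide_red 0.32 [194.  69.] [0.538  0.0037 0.028 ]
slide_white 0.95 [196. 148.] [ 0.5359 -0.1105  0.028 ]
slide_yellow 0.81 [ 67. 224.] [ 0.6491 -0.1959  0.028 ]
slide_yellow 0.59 [197. 198.] [ 0.535  -0.1651  0.028 ]
slide_blue 0.74 [193.  72.] [ 0.5389 -0.0012  0.028 ]
scan_button_top 0.46 [236.   0.] [0.5104 0.0715 0.1   ]
```

View pics/w1.png

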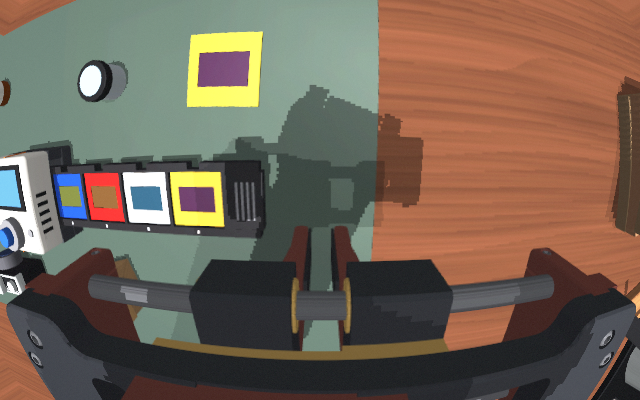

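The wrist view shows the slides in a line at (193,72), (193,103), (196,148) and (197,198), with the ribbed end at (199,250). The space in front of the fingers is clear. I'll descend and close up.

Emit:
{"name": "carry_out", "arguments": {
  "deltas": [
    [[-1,0,35,0,0,0],[-2,0,70,0,0,0],[-2,0,95,0,0,0],[-2,0,102,0,0,0],[-2,-6,102,0,0,0],[-2,-12,102,0,0,0],[-2,-18,102,0,0,0],[-2,-24,102,0,0,0],[-2,-30,102,0,0,0],[-2,-35,102,0,0,0]]
  ]
}}

```text
time: 3.7
tool_pos: [0.5333, -0.2439, 0.0211]
eef_rot: [0.0, 1.0, 0.003, 0.0]
force: [-0.1, -0.1, -0.2]
gripper_width: 0.008
grip_force: 0.0
```

Emit:
{"name": "carry_out", "arguments": {
  "deltas": [
    [[0,-5,0,0,0,0],[0,-10,0,0,0,0],[0,-15,0,0,0,0],[0,-20,0,0,0,0],[0,-25,0,0,0,0],[1,-30,0,0,0,0],[1,-35,0,0,0,0],[1,-40,0,0,0,0],[1,-45,0,0,0,0],[1,-50,0,0,0,0]]
  ]
}}

```text
time: 4.7
tool_pos: [0.5337, -0.1955, 0.0208]
eef_rot: [0.001, 1.0, 0.002, 0.0]
force: [1.0, -4.5, 1.0]
gripper_width: 0.008
grip_force: 2.5
```

Run:
```python
from w import *
wrist(dict(holder_push_end=.028,slide_red=.028,slide_white=.028,slide_yellow=.028,scan_button_top=.1))
p,d=eyes.camera("top"); cv2.imwrite("pics/top2.png",cv2.resize(p[160:260,230:450],None,fx=3.6,fy=3.6,interpolation=cv2.INTER_CUBIC)[:,:,::-1])
for n in("slide_red","slide_white","slide_yellow"):
    for r in eyes.mark_of(n,"top")[:2]: print(n,round(r["score"],2),unproj("top",r["pixel"],.028))
for r in eyes.boxes_of("scanner","top")[:1]: print(r)
```

```text
t 4.7 tcp [ 0.5337 -0.1955  0.0208] x-axis [1.     0.0043 0.0003] F [ 0.9713 -4.5491  1.0005]
holder_push_end 0.67 [246. 305.] [ 0.5334 -0.1865  0.028 ]
slide_red 0.97 [228.  65.] [ 0.5376 -0.0113  0.028 ]
slide_red 0.69 [228.  90.] [ 0.5392 -0.0397  0.028 ]
slide_white 0.96 [234. 120.] [ 0.5363 -0.066   0.028 ]
slide_yellow 0.89 [ 35. 309.] [ 0.6452 -0.1885  0.028 ]
slide_yellow 0.79 [241. 197.] [ 0.5344 -0.1232  0.028 ]
scan_button_top 0.6 [235. 122.] [ 0.568  -0.1262  0.1   ]
slide_red 0.88 [ 0.5366 -0.0094  0.028 ]
slide_white 0.7 [ 0.5401 -0.0675  0.028 ]
slide_yellow 0.7 [ 0.5392 -0.1201  0.028 ]
slide_yellow 0.67 [ 0.6493 -0.1737  0.028 ]
{'bbox': [275.4, 178.6, 326.7, 230.6], 'score': 0.97}
```

View pics/top2.png

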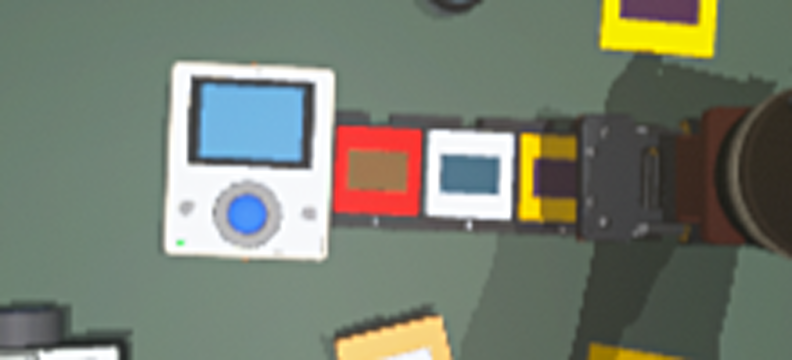

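The red slide is now at y≈-0.010 and the window is at about y≈+0.0625, so roughly 73 mm remain, with the blue slide's click on the way. I'll push 58 mm, then creep.

Emit:
{"name": "carry_out", "arguments": {
  "deltas": [
    [[0,-6,0,0,0,0],[0,-12,0,0,0,0],[0,-18,0,0,0,0],[0,-24,0,0,0,0],[1,-30,0,0,0,0],[1,-36,0,0,0,0],[1,-42,0,0,0,0],[1,-48,0,0,0,0],[1,-53,0,0,0,0],[1,-58,0,0,0,0]]
  ]
}}

```text
time: 6.25
tool_pos: [0.5342, -0.1369, 0.0207]
eef_rot: [0.0, 1.0, 0.002, -0.0]
force: [0.2, -4.5, 0.1]
gripper_width: 0.004
grip_force: 2.5
```

Run:
```python
from w import *
wrist(dict(holder_push_end=.028,slide_white=.028,slide_yellow=.028))
p,d=eyes.camera("top"); cv2.imwrite("pics/top3.png",cv2.resize(p[160:260,230:450],None,fx=3.6,fy=3.6,interpolation=cv2.INTER_CUBIC)[:,:,::-1])
for n in("slide_white","slide_yellow"):
    for r in eyes.mark_of(n,"top")[:2]: print(n,round(r["score"],2),unproj("top",r["pixel"],.028))
for r in eyes.mark_of("scan_button_top","top")[:2]: print(r["score"],r["pixel"],unproj("top",r["pixel"],.1))
```

```text
t 6.25 tcp [ 0.5342 -0.1369  0.0207] x-axis [ 1.      0.0049 -0.0002] F [ 0.1969 -4.474   0.0594]
holder_push_end 0.68 [248. 306.] [ 0.5328 -0.1283  0.028 ]
holder_push_end 0.22 [226.  51.] [0.538  0.0645 0.028 ]
slide_white 0.9 [235. 122.] [ 0.5358 -0.0096  0.028 ]
slide_yellow 0.88 [ 40. 407.] [ 0.645  -0.1797  0.028 ]
slide_yellow 0.65 [240. 196.] [ 0.5359 -0.064   0.028 ]
slide_white 0.94 [ 0.5384 -0.0113  0.028 ]
slide_yellow 0.84 [ 0.6466 -0.1731  0.028 ]
slide_yellow 0.75 [ 0.5388 -0.0611  0.028 ]
0.39 [221.2, 298.6] [0.5057 0.0633 0.1   ]
```

Emit:
{"name": "carry_out", "arguments": {
  "deltas": [
    [[0,-2,0,0,0,0],[0,-4,0,0,0,0],[0,-6,0,0,0,0],[0,-8,0,0,0,0],[0,-8,0,0,0,0],[0,-8,0,0,0,0],[0,-8,0,0,0,0],[0,-8,0,0,0,0],[0,-8,0,0,0,0],[0,-8,0,0,0,0]]
  ]
}}

```text
time: 7.65
tool_pos: [0.5343, -0.1284, 0.0206]
eef_rot: [-0.0, 1.0, 0.003, -0.0]
force: [0.1, 1.5, -0.2]
gripper_width: 0.006
grip_force: 0.0
```

Emit:
{"name": "carry_out", "arguments": {
  "deltas": [
    [[0,-0.5,0,0,0,0],[0,-1,0,0,0,0],[0,-1.5,0,0,0,0],[0,-2,0,0,0,0],[0,-2,0,0,0,0],[0,-2,0,0,0,0],[0,-2,0,0,0,0],[0,-2,0,0,0,0],[0,-2,0,0,0,0],[0,-2,0,0,0,0]]
  ]
}}

```text
time: 8.65
tool_pos: [0.5343, -0.1267, 0.0207]
eef_rot: [0.0, 1.0, 0.003, -0.0]
force: [0.4, -2.6, -0.2]
gripper_width: 0.006
grip_force: 1.5
```

Run:
```python
from w import *
wrist(dict(slide_white=.028,slide_yellow=.028),"pics/w4.png")
p,d=eyes.camera("scene"); 
for n,z in(("slide_white",.028),("slide_yellow",.028),("scan_button_top",.1),("holder_push_end",.028)):
    for r in eyes.mark_of(n,"scene")[:2]: print(n,round(r["score"],2),unproj("scene",r["pixel"],z))
cv2.imwrite("pics/s4.png",cv2.resize(p[160:280,190:400],None,fx=3.8,fy=3.8,interpolation=cv2.INTER_CUBIC)[:,:,::-1])
```

```text
t 8.65 tcp [ 0.5343 -0.1267  0.0207] x-axis [ 1.      0.0052 -0.    ] F [ 0.3537 -2.5591 -0.2093]
slide_white 0.68 [234. 122.] [0.5371 0.0009 0.028 ]
slide_white 0.48 [66.  0.] [0.6678 0.1273 0.028 ]
slide_yellow 0.65 [ 41. 424.] [ 0.646  -0.1791  0.028 ]
slide_yellow 0.58 [239. 198.] [ 0.5363 -0.0549  0.028 ]
slide_yellow 0.46 [64.  1.] [0.6694 0.1259 0.028 ]
slide_white 0.72 [ 0.537  -0.0002  0.028 ]
slide_white 0.64 [0.5563 0.027  0.028 ]
slide_yellow 0.81 [ 0.5449 -0.0509  0.028 ]
slide_yellow 0.7 [ 0.4278 -0.1705  0.028 ]
scan_button_top 0.39 [0.5119 0.0643 0.1   ]
holder_push_end 0.89 [ 0.5395 -0.1162  0.028 ]
holder_push_end 0.38 [ 0.6682 -0.0573  0.028 ]
```

View pics/s4.png

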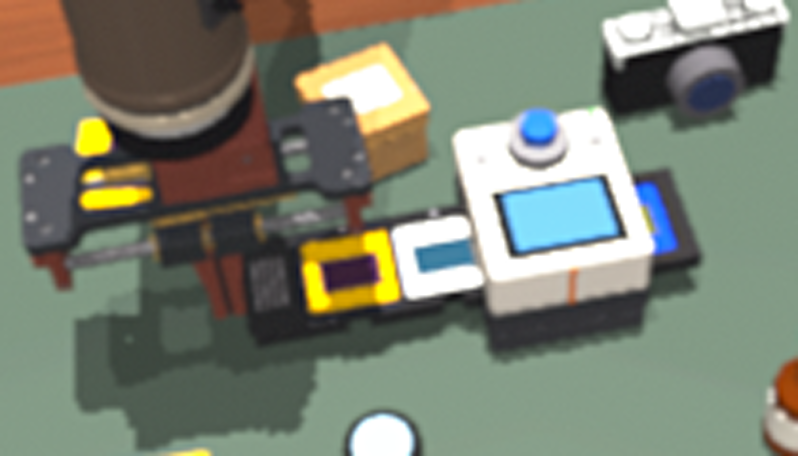

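View pics/w4.png

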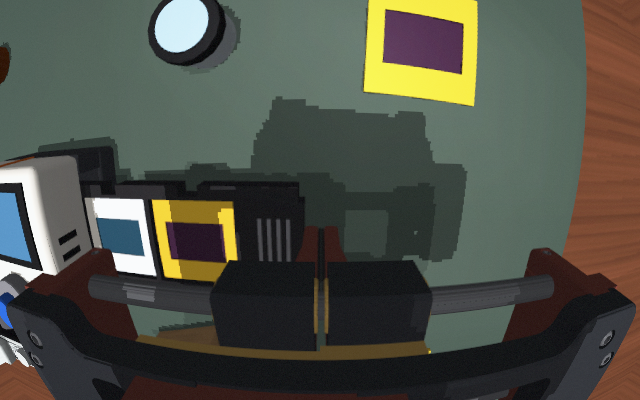

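The white slide is at y≈0.000, so the red one is at about 0.055 and hasn't clicked in yet. I'll keep creeping.

Emit:
{"name": "carry_out", "arguments": {
  "deltas": [
    [[0,-0.5,0,0,0,0],[0,-1,0,0,0,0],[0,-1.5,0,0,0,0],[0,-2,0,0,0,0],[0,-2,0,0,0,0],[0,-2,0,0,0,0],[0,-2,0,0,0,0],[0,-2,0,0,0,0],[0,-2,0,0,0,0],[0,-2,0,0,0,0]]
  ]
}}

```text
time: 10.05
tool_pos: [0.5344, -0.1246, 0.0207]
eef_rot: [-0.0, 1.0, 0.003, 0.0]
force: [-0.3, 0.5, -0.8]
gripper_width: 0.002
grip_force: 0.0
```

Emit:
{"name": "carry_out", "arguments": {
  "deltas": [
    [[0,-0.5,0,0,0,0],[0,-1,0,0,0,0],[0,-1.5,0,0,0,0],[0,-1.5,0,0,0,0],[0,-1.5,0,0,0,0],[0,-1.5,0,0,0,0],[0,-1.5,0,0,0,0],[0,-1.5,0,0,0,0],[0,-1.5,0,0,0,0],[0,-1.5,0,0,0,0]]
  ]
}}

```text
time: 11.05
tool_pos: [0.5344, -0.1232, 0.0207]
eef_rot: [-0.0, 1.0, 0.003, 0.0]
force: [0.1, -0.2, 0.0]
gripper_width: 0.01
grip_force: 0.1
```

Run:
```python
from w import *
wrist(dict(slide_white=.028,slide_yellow=.028))
p,d=eyes.camera("scene"); 
for n,z in(("slide_white",.028),("slide_yellow",.028),("holder_push_end",.028)):
    for r in eyes.mark_of(n,"scene")[:1]: print(n,round(r["score"],2),unproj("scene",r["pixel"],z))
```

```text
t 11.05 tcp [ 0.5344 -0.1232  0.0207] x-axis [1.     0.0053 0.    ] F [ 0.1275 -0.2397  0.0326]
slide_white 0.57 [236. 121.] [0.5354 0.0053 0.028 ]
slide_yellow 0.9 [239. 197.] [ 0.5364 -0.0511  0.028 ]
slide_yellow 0.69 [ 44. 428.] [ 0.6448 -0.1775  0.028 ]
slide_white 0.78 [0.5357 0.0051 0.028 ]
slide_yellow 0.95 [ 0.665  -0.1822  0.028 ]
holder_push_end 0.93 [ 0.5429 -0.1142  0.028 ]
```

Emit:
{"name": "carry_out", "arguments": {
  "deltas": [
    [[0,-0.5,0,0,0,0],[0,-1,0,0,0,0],[0,-1,0,0,0,0],[0,-1,0,0,0,0],[0,-1,0,0,0,0],[0,-1,0,0,0,0],[0,-1,0,0,0,0],[0,-1,0,0,0,0],[0,-1,0,0,0,0],[0,-1,0,0,0,0]]
  ]
}}

```text
time: 12.4
tool_pos: [0.5344, -0.1222, 0.0207]
eef_rot: [0.0, 1.0, 0.003, 0.0]
force: [0.6, -0.7, 0.3]
gripper_width: 0.008
grip_force: 0.0
```

Emit:
{"name": "carry_out", "arguments": {
  "deltas": [
    [[0,-0.5,0,0,0,0],[0,-1,0,0,0,0],[0,-1,0,0,0,0],[0,-1,0,0,0,0],[0,-1,0,0,0,0],[0,-1,0,0,0,0],[0,-1,0,0,0,0],[0,-1,0,0,0,0],[0,-1,0,0,0,0],[0,-1,0,0,0,0]]
  ]
}}

```text
time: 13.4
tool_pos: [0.5343, -0.1212, 0.0206]
eef_rot: [0.0, 1.0, 0.003, -0.0]
force: [0.4, 0.2, 0.4]
gripper_width: 0.007
grip_force: 0.0
```

Emit:
{"name": "carry_out", "arguments": {
  "deltas": [
    [[0,-0.5,0,0,0,0],[0,-1,0,0,0,0],[0,-1,0,0,0,0],[0,-1,0,0,0,0],[0,-1,0,0,0,0],[0,-1,0,0,0,0],[0,-1,0,0,0,0],[0,-1,0,0,0,0],[0,-1,0,0,0,0],[0,-1,0,0,0,0]]
  ]
}}

```text
time: 14.4
tool_pos: [0.5343, -0.1202, 0.0206]
eef_rot: [0.0, 1.0, 0.003, -0.0]
force: [-0.4, 0.1, 0.4]
gripper_width: 0.003
grip_force: 0.0
```

Run:
```python
from w import *
wrist(dict(slide_white=.028,slide_yellow=.028),"pics/w5.png")
p,d=eyes.camera("scene"); 
for n,z in(("slide_white",.028),("slide_yellow",.028),("holder_push_end",.028)):
    for r in eyes.mark_of(n,"scene")[:1]: print(n,round(r["score"],2),unproj("scene",r["pixel"],z))
a=cv2.imread("pics/w4.png")[150:300,60:360]; b=cv2.imread("pics/w5.png")[150:300,60:360]
cv2.imwrite("pics/cmp.png",cv2.resize(np.vstack([a,b]),None,fx=2,fy=2))
```

```text
t 14.4 tcp [ 0.5343 -0.1202  0.0206] x-axis [ 1.      0.0053 -0.    ] F [-0.3722  0.0522  0.3845]
slide_white 0.84 [235. 120.] [0.5357 0.0093 0.028 ]
slide_yellow 0.98 [239. 191.] [ 0.5364 -0.0441  0.028 ]
slide_yellow 0.95 [ 40. 431.] [ 0.6466 -0.176   0.028 ]
slide_white 0.83 [0.5434 0.0067 0.028 ]
slide_yellow 0.81 [ 0.5305 -0.0388  0.028 ]
holder_push_end 0.73 [ 0.541  -0.1109  0.028 ]
```

View pics/cmp.png

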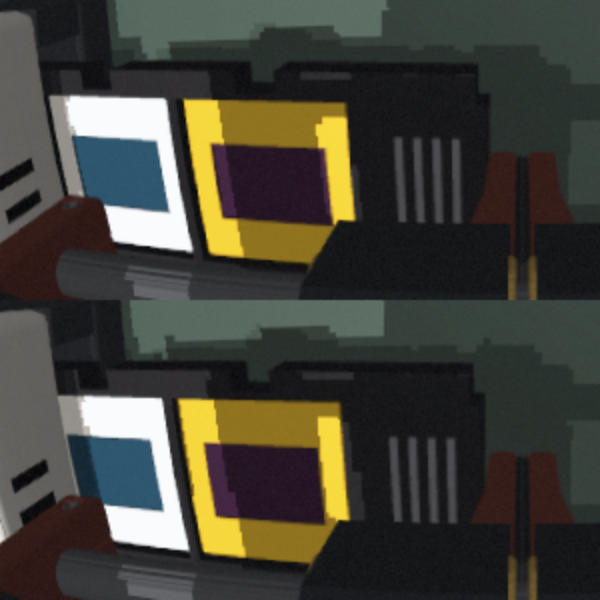

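Between the two crops the holder has moved about 2 mm ahead of the fingers (ribbed end x 490 → 484 px), so it appears to have sprung home. I'll check by touching it gently and looking for rising resistance.

Emit:
{"name": "carry_out", "arguments": {
  "deltas": [
    [[0,-0.5,0,0,0,0],[0,-1,0,0,0,0],[0,-1.5,0,0,0,0],[0,-2,0,0,0,0],[0,-2,0,0,0,0],[0,-2,0,0,0,0],[0,-2,0,0,0,0],[0,-2,0,0,0,0],[0,-2,0,0,0,0],[0,-2,0,0,0,0]]
  ]
}}

```text
time: 15.75
tool_pos: [0.5343, -0.1183, 0.0206]
eef_rot: [0.0, 1.0, 0.003, 0.0]
force: [0.5, -1.3, -0.3]
gripper_width: 0.008
grip_force: 0.8
```

Emit:
{"name": "carry_out", "arguments": {
  "deltas": [
    [[0,-0.5,0,0,0,0],[0,-1,0,0,0,0],[0,-1,0,0,0,0],[0,-1,0,0,0,0],[0,-1,0,0,0,0],[0,-1,0,0,0,0],[0,-1,0,0,0,0],[0,-1,0,0,0,0],[0,-1,0,0,0,0],[0,-1,0,0,0,0]]
  ]
}}

```text
time: 16.75
tool_pos: [0.5343, -0.1173, 0.0206]
eef_rot: [0.0, 1.0, 0.003, 0.0]
force: [0.6, -3.9, 0.5]
gripper_width: 0.003
grip_force: 2.1
```

Resistance now rises by about 2.6 N/mm, so the holder is in its notch. I'll back off and lift.

Emit:
{"name": "carry_out", "arguments": {
  "deltas": [
    [[0,5,0,0,0,0],[0,15,0,0,0,0],[0,25,-10,0,0,0],[0,25,-40,0,0,0],[0,25,-80,0,0,0],[0,25,-120,0,0,0],[-8,5,-140,0,0,0],[-16,-30,-140,0,0,0],[-20,-70,-140,0,0,0],[-24,-110,-140,0,0,0]]
  ]
}}

```text
time: 17.75
tool_pos: [0.5096, -0.0069, 0.1619]
eef_rot: [-0.0, 1.0, 0.002, 0.001]
force: [1.0, -0.2, -0.2]
gripper_width: 0.002
grip_force: 0.0
```

Run:
```python
from w import *
wrist(dict(slide_white=.028,slide_yellow=.028,slide_blue=.028,scan_button_top=.1,holder_push_end=.028),"pics/w6.png")
for cam in("top","scene"):
  p,d=eyes.camera(cam)
  for n,z in(("slide_white",.028),("slide_yellow",.028),("slide_blue",.028),("holder_push_end",.028),("scan_button_top",.1)):
    for r in eyes.mark_of(n,cam)[:1]: print(cam,n,round(r["score"],2),unproj(cam,r["pixel"],z))
```

```text
t 17.75 tcp [ 0.5096 -0.0069  0.1619] x-axis [1.     0.0036 0.0015] F [ 1.011  -0.2186 -0.2152]
slide_yellow 0.88 [ 58. 481.] [ 0.6478 -0.1712  0.028 ]
slide_yellow 0.87 [160. 361.] [ 0.5353 -0.0452  0.028 ]
slide_yellow 0.82 [269. 455.] [ 0.4109 -0.1636  0.028 ]
slide_blue 0.8 [157. 197.] [0.5395 0.1205 0.028 ]
scan_button_top 0.7 [210. 232.] [0.5067 0.0634 0.1   ]
holder_push_end 0.93 [162. 424.] [ 0.5345 -0.1103  0.028 ]
top slide_white 0.41 [ 0.4284 -0.0244  0.028 ]
top slide_yellow 0.8 [ 0.6494 -0.1726  0.028 ]
top slide_blue 0.7 [0.5404 0.1244 0.028 ]
top scan_button_top 0.45 [0.659  0.1542 0.1   ]
scene slide_white 0.52 [0.5468 0.008  0.028 ]
scene slide_yellow 0.76 [ 0.431  -0.1714  0.028 ]
scene slide_blue 0.63 [0.5431 0.1177 0.028 ]
scene holder_push_end 0.61 [ 0.5424 -0.1049  0.028 ]
scene scan_button_top 0.62 [0.51   0.0635 0.1   ]
```

View pics/w6.png

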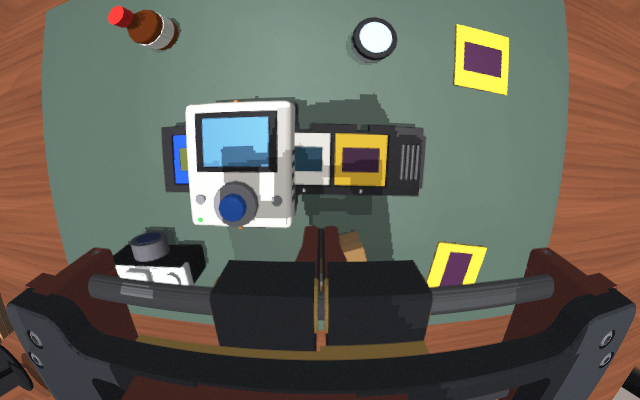

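The wrist view shows the holder through the scanner, with blue out on the far side at (157,180) and yellow at (160,361), so red is at y≈0.065. The button is at (206,232), roughly (0.508, 0.0635). I'll move above it.

Emit:
{"name": "carry_out", "arguments": {
  "deltas": [
    [[0,-20,0,0,0,0],[-1,-40,0,0,0,0],[-1,-60,0,0,0,0],[-2,-70.5,0,0,0,0],[-2,-70.5,15,0,0,0],[-2,-70.5,30,0,0,0],[-2,-70.5,45,0,0,0],[-2,-70.5,52,0,0,0],[-2,-70.5,56,0,0,0],[-2,-70.5,56,0,0,0]]
  ]
}}

```text
time: 19.65
tool_pos: [0.5073, 0.063, 0.1045]
eef_rot: [0.0, 1.0, 0.003, -0.0]
force: [0.6, -0.9, 0.6]
gripper_width: 0.009
grip_force: 0.0
```

Emit:
{"name": "carry_out", "arguments": {
  "deltas": [
    [[0,0,2,0,0,0],[0,0,4,0,0,0],[0,0,6,0,0,0],[0,0,8,0,0,0],[0,0,10,0,0,0],[0,0,12,0,0,0],[0,0,12.5,0,0,0],[0,0,12.5,0,0,0],[0,0,12.5,0,0,0],[0,0,12.5,0,0,0]]
  ]
}}

```text
time: 20.65
tool_pos: [0.5078, 0.0632, 0.094]
eef_rot: [0.0, 1.0, 0.003, 0.001]
force: [-6.6, -0.7, 22.9]
gripper_width: 0.007
grip_force: 11.1
```

The button is fully down: 22.9 N at z=0.094, which is 6 mm of travel. I'll release and clear.

Emit:
{"name": "carry_out", "arguments": {
  "deltas": [
    [[0,0,-4,0,0,0],[0,0,-10,0,0,0],[0,0,-20,0,0,0],[0,0,-35,0,0,0],[0,0,-50,0,0,0],[0,0,-65,0,0,0],[0,20,-80,0,0,0],[0,45,-80,0,0,0],[0,70,-80,0,0,0],[0,70,-80,0,0,0]]
  ]
}}

```text
time: 21.65
tool_pos: [0.5074, -0.0105, 0.1724]
eef_rot: [0.001, 1.0, 0.0, -0.0]
force: [-1.0, 0.3, 0.7]
gripper_width: 0.002
grip_force: 0.0
```

Run:
```python
from w import *
wrist(dict(slide_white=.028,slide_yellow=.028,slide_blue=.028,scan_button_top=.1,holder_push_end=.028),"pics/w7.png")
```

```text
t 21.65 tcp [ 0.5074 -0.0105  0.1724] x-axis [ 1.      0.0006 -0.0004] F [-1.0055  0.3037  0.6578]
slide_white 0.71 [154. 301.] [0.5373 0.0091 0.028 ]
slide_yellow 0.96 [262. 450.] [ 0.4118 -0.1642  0.028 ]
slide_yellow 0.73 [154. 359.] [ 0.5373 -0.0488  0.028 ]
slide_blue 0.59 [151. 199.] [0.5429 0.1179 0.028 ]
slide_blue 0.42 [201. 229.] [0.4882 0.088  0.028 ]
scan_button_top 0.91 [201. 228.] [0.5093 0.066  0.1   ]
holder_push_end 0.82 [159. 416.] [ 0.5334 -0.1094  0.028 ]
```

View pics/w7.png

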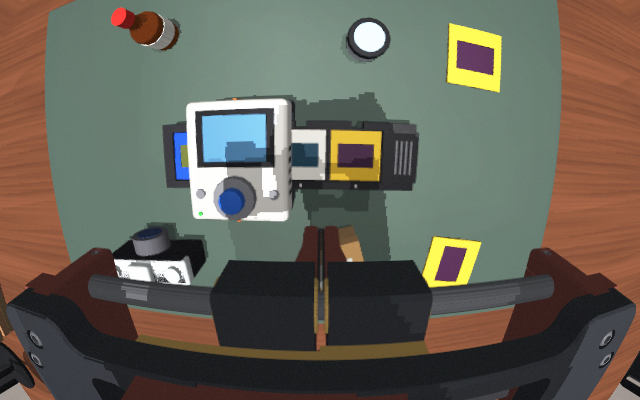

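The view after release is unchanged: the holder is in place, the button (201,230) is up and the bystanders are where they were. I'm handing in.

```bash
python3 -c "
from rig import sign_off
print(sign_off())"
```

```text
the job is handed in; nothing more can be done
None
```

I pushed the holder until the red slide clicked in at the scan window, pressed the scan button fully down, let it go and handed the job in; no verdict came back, and the click was judged from push force and camera views.

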